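# Pry open the snapped-shut weight case

### The arm

A 6-joint arm with a two-finger parallel gripper is mounted at the origin on the work surface. World frame = base frame: x ahead of the robot, y to its left, z up, the work surface at z = 0. Lengths are in mm, angles in rad, forces in N, time in s.
With the tool pointing down it reaches from about 300 to 775 mm from the base axis. Payload 14.6 kg.
Tool frame: the origin (TCP) lies at the very end of the fingers, on their centre line; the grasp point (between the pads) lies 19 mm behind it; z points along the fingers, y is the line along which they close (so a half turn about z gives the same grasp; the last joint's range is limited). The gripper opens to 94 mm and grips with 3 to 60 N. Pads are 16 mm wide; open, the fingers measure 119 mm over their backs; the gripper's body (75 mm by 177 mm) begins 78 mm behind the grasp point.
Start: joints at [-1.259, 0.3, 1.521, -0, 1.321, -0.067], TCP at [203.386, -511.002, 205.446] pointing down, gripper open.
Joint ranges: [-3.03, 3.03], [-0.79, 2.21], [0.23, 2.52], [-1.04, 4.18], [0, 3.07], [-2.55, 2.55]. Speed limits (rad/s): [2.22, 2.22, 2.57, 3.14, 3.14, 3.14].

### API

Orientations are given as [roll, pitch, yaw] about the fixed x, y, z axes, in that order (R = Rz(yaw) Ry(pitch) Rx(roll)).
In Python, from cell import manip gives the robot as it stands.
- The arm moves only by the tool servo_tool, never from a script. Its argument "motion" is a list that holds one entry, the list of rows, each a list of 7 numbers: the shift along the world's x, y, z as a fraction of full scale, then the turn, a rotation vector about the world's x, y, z as a fraction of full scale, then the closure, from 0 (fully open) to 1 (shut). In form: [[[x, y, z, rx, ry, rz, gripper], ...]]. A call has 1 to 10 rows; each row is the pose to reach, as a shift and turn from the pose commanded when the call began, turning the shorter way round; what a row does not reach only later rows make up. Full scale, the value 1, is 0.5 m for a shift and pi rad for a turn. A row lasts 1/10 s, in which the tool goes at most 50 mm and 8.59 degrees, less where a joint would pass 70% of its speed; a pose out of reach is approached as far as the arm can. A call with a number of a shift or a turn outside -1 to 1 is refused whole. A call with a gripper value outside its range is refused whole. The fingers move at their own pace and stop on an object; "newtons" is the grip in N (left out, the last holds). Time passes only in rows, so rows that repeat a pose let the fingers close. It gives the time, the measured TCP pose, the force, the opening and the grip force at its end, in the units of the state.
- manip.read_state(): the state, without advancing time (a new reading comes with each control period).
- manip.camera(name): name is "scene" or "top"; returns a dict with "frame" (384x512x3 uint8, red, green, blue), "range_z" (384x512 float32, mm along the optical axis (not along the pixel's ray), 0 where there is no reading), "vfov" (degrees; the focal length in pixels is half the picture's height over the tangent of half this angle, whatever the lens; pixels are square), "cx", "cy" (the principal point, pixels), "cam_to_world" (4x4, takes a point from camera to world coordinates). Camera axes: x right, y down, z forward; pixel columns grow to the right and rows downward; lengths in mm; the calibration is good to about 2 mm. A picture is of the moment at which its call begins.
- manip.sign_off(): hands the job in; it is judged then, once.
The state is a dict: "clock": time; "joints": joint angles; "qd": joint speeds; "effort": joint torques, N m; "eef_pos": TCP position; "eef_rot": TCP orientation; "wrist_force": force on the tool from outside, world axes, zero at the start; "moment": the same for the moment, N m; "finger_gap": finger opening in mm; "finger_force": force on a finger pad.
Only numpy, scipy, OpenCV 4.12 (cv2) and the standard library are available. Lean on these libraries where they do the work, as an engineer would, in place of code of your own. Each camera call takes 0.05 s, during which the arm holds its last target. There are 200 camera calls.

### The job

The lid of the calibration-weight case has snapped shut tight and has no handle. Take the scraper spatula, work its blade into the notch under the lid's front edge and lever the lid up off its catch with the blade, then swing the lid right over on its hinge until it stays fully open. When that is done, lay the spatula back flat on the green board, let go of it, and leave the glassware around where it stands.

Things in the scene. Friction and masses are not known exactly. Their poses are not given: they have to be found in the camera images.
- case: grey plastic weight case, fixed, 120 mm (x) by 170 mm (y), 70 mm high to the seam; open box, 6 mm walls, steel weights in foam inside, below the seam. Origin: centre of its underside; x from its front (notch side, towards the robot) to the hinge, z up. A level ledge 70 mm wide in the middle of the front, top 70 mm above the bench, sticks out 8 mm; its outer edge (x = -68 mm) is the fulcrum
- lid (a joint): lid angle, rad: 0 shut, 1.9 open at its stop. Grey slab 120 by 170 mm, 20 mm thick, flush with the walls (top 90 mm above the bench), 0.2 to 0.4 kg, hinged at its lower back edge. Two sprung snap teeth hold it: the front edge needs about 10 N lift over its weight and is free after about 4 mm. Let go below about 1.4 rad it falls back and rests ajar on the teeth (about 0.07 rad); beyond that it falls open and stays
- lid_notch (a point): middle of the mouth of the pry notch in the lid's lower front edge: a recess 46 mm wide, 36 mm deep towards the hinge, 4 mm high inside, flaring to 9 mm over the outer 14 mm, open to the front and below (ledge and front wall are its floor, behind the wall is the open inside). The point lies on the lid's front face, 60 mm before the case's centre, 4.5 mm above the ledge when shut
- lid_hinge (a point): middle of the lid's hinge line: 60 mm behind the case's centre, 70 mm above the bench; the line runs along the case's y
- spatula: loose scraper spatula, 185 mm, 0.13 kg, lying on the board, blade away from the robot: black handle 90 mm long, 24 wide, 22 thick; stiff flat steel blade 95 mm long, 24 wide, 2 thick, at mid-height of the handle, square end. Origin: underside of the handle, 60 mm from its butt, 30 mm from the blade, near the centre of mass: grip here across y. x points along the blade, z through the thickness
- spatula_tip (a point): middle of the blade's square end: 125 mm along x from the spatula's origin and 11 mm above it
- board: fixed pale green board on the bench, 270 mm (its x) by 150 mm (its y), 12 mm thick, on which the spatula lies; origin at the centre of its underside
- bottle: loose amber glass reagent bottle with a white cap, 68 mm across, 150 mm high, bystander; origin at the centre of its foot
- beaker: loose clear glass beaker, 70 mm across, 95 mm high, bystander; origin at the centre of its foot
- dish: loose amber glass dish with its cover, 86 mm across, 20 mm high, bystander; origin at the centre of its foot

How it is judged (in metres and radians):
On the way, in this order (a step that is already met when the one before it is completed fails the run):
1. the lid is levered off its catch with the spatula: raised more than 0.12 rad with the spatula bearing on it and the fingers not touching it (value of joint lid above 0.12 rad and contact force between spatula and lid above 0.2 N and contact force between the fingers and lid below 0.1 N), for 0.1 s.
2. the lid has been swung right over (beyond 1.7 rad) (value of joint lid above 1.7 rad), for 0.2 s.
At the end, for the whole second after the job is handed in: the lid stands fully open (beyond 1.7 rad) and still; the spatula lies flat (within 0.12 rad) and still on the green board, its grip point within the board's outline; all is released (value of joint lid above 1.7 rad and velocity of joint lid between -0.05 and 0.05 rad/s and x of spatula in the frame of board between -0.135 and 0.135 m and y of spatula in the frame of board between -0.075 and 0.075 m and z of spatula in the frame of board below 0.045 m and (angle between spatula's own z axis and vertical below 0.12 rad or angle between spatula's own z axis and vertical above 3.02 rad) and linear speed of spatula below 0.02 m/s); the robot touches nothing.
It fails at once if the bottle, beaker or dish is pushed more than 30 mm or knocked over (distance of any of bottle, beaker, dish from where it was at the start of the episode above 0.03 m or angle between any of bottle, beaker, dish's own z axis and vertical above 0.5 rad).
It also fails if it takes over 70 s, if anything falls off the work surface, if the arm or the gripper's body presses on something with over 40 N, if the wrist force passes 120 N, or if a joint passes its speed limit or range.

## Working session

There is one attempt and no reset: what is moved stays moved. The work goes in short steps, Python scripts to look and compute and a tool call to move; the robot and the scene stay as the last step left them, time stands still between calls to the robot, and variables do not carry over. Pictures are saved under pics/ and viewed, at most 10 in all, crops included, and the job is handed in when it is done.

Besides the shell and the picture viewer there is one more tool, called after "Emit:" as name(argument=value, ...), one argument or row to a line, values as JSON. servo_tool: Moves the arm, as the interface text tells. Its arguments: {"type":"object","properties":{"motion":{"type":"array"},"newtons":{"type":"number"}},"required":["motion"]}

```bash
ls; mkdir -p pics
cat > h.py <<'E'
import numpy as np, cv2
from cell import manip
def cam(n):
    c=manip.camera(n); c['f']=c['frame'].shape[0]/2/np.tan(np.radians(c['vfov'])/2); return c
def pts(c):
    h,w=c['range_z'].shape; u,v=np.meshgrid(np.arange(w),np.arange(h)); z=c['range_z']
    P=np.stack([(u-c['cx'])/c['f']*z,(v-c['cy'])/c['f']*z,z,np.ones_like(z)],-1)
    return (P@np.array(c['cam_to_world']).T)[...,:3]
E
python3 - <<'E'
from h import *
for n in('top','scene'):
    c=cam(n); cv2.imwrite(f'pics/{n}0.png',c['frame'][...,::-1]); np.savez(f'{n}0.npz',P=pts(c),f=c['frame'],T=c['cam_to_world'],foc=c['f'],cx=c['cx'],cy=c['cy'])
    print(n,c['vfov'],np.round(c['cam_to_world'],3))
print(manip.read_state())
E
```

```text
pics
top 45.85858046803868 [[-2.000000e-02 -9.920000e-01  1.250000e-01  4.928100e+02]
 [-1.000000e+00  2.100000e-02  1.100000e-02 -7.255000e+00]
 [-1.400000e-02 -1.250000e-01 -9.920000e-01  1.448756e+03]
 [ 0.000000e+00  0.000000e+00  0.000000e+00  1.000000e+00]]
scene 53.634606107525855 [[-7.500000e-01  5.060000e-01 -4.270000e-01  1.118959e+03]
 [ 6.620000e-01  5.700000e-01 -4.870000e-01  4.917290e+02]
 [-3.000000e-03 -6.470000e-01 -7.620000e-01  8.693180e+02]
 [ 0.000000e+00  0.000000e+00  0.000000e+00  1.000000e+00]]
{'clock': 0.1, 'joints': array([-1.25859742e+00,  3.00397452e-01,  1.52147242e+00,  2.54817492e-06,
        1.32069097e+00, -6.65705784e-02]), 'qd': array([ 9.83896796e-05, -1.57402302e-03, -1.93357767e-03, -1.03888612e-03,
        1.05981642e-04, -3.72488684e-05]), 'effort': array([ 2.70927383e-03, -5.32635820e+01, -3.53280652e+01,  7.10748928e-02,
        2.34572939e-02, -6.56018642e-05]), 'eef_pos': array([ 203.32471405, -510.80713353,  204.97269246]), 'eef_rot': array([-3.14062677e+00, -6.68681955e-05,  3.78768817e-01]), 'wrist_force': array([ 0.82648919,  0.12474654, -0.56064685]), 'moment': array([-0.02697423,  0.00275483, -0.02085201]), 'finger_force': 0.0, 'finger_gap': 93.93898376220203}
```

View pics/top0.png

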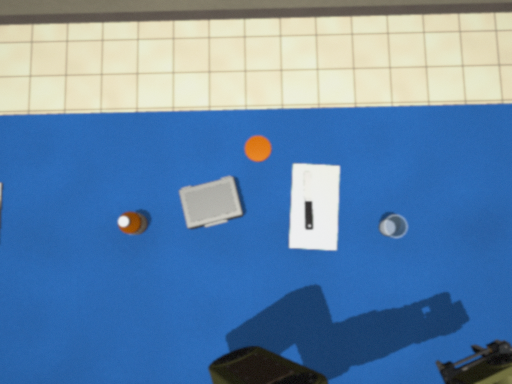

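View pics/scene0.png

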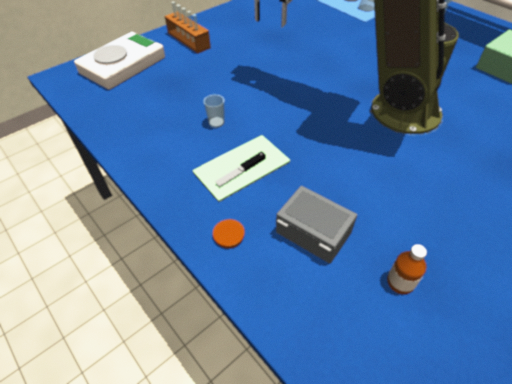

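The top view shows the case at (211,203) with its ledge at about (215,224), the spatula handle at (309,215) with the blade up to about (307,172), the board around (315,207), the dish at (258,148), the bottle at (131,223) and the beaker at (394,226). In the scene view, the lid is at (316,215), the spatula runs from (265,155) to (218,184), and the dish is at (228,233).

Run:
```python
from h import *
for n in('top','scene'):
    d=np.load(n+'0.npz'); P=d['P']; f=d['f'].astype(int); hsv=cv2.cvtColor(d['f'],cv2.COLOR_RGB2HSV)
    X,Y,Z=P[...,0],P[...,1],P[...,2]
    ws=(X>300)&(X<800)&(abs(Y)<450)
    grey=ws&(hsv[...,1]<60)&(Y>20)&(Y<300)
    lid=grey&(Z>82)&(Z<98)
    def rep(name,m):
        m=m.astype(np.uint8); k,l,s,c=cv2.connectedComponentsWithStats(m)
        if k<2: print(n,name,'none');return
        i=1+s[1:,4].argmax(); q=P[l==i]
        r=cv2.minAreaRect(q[:,:2].astype(np.float32))
        print(n,name,len(q),'med',np.round(np.median(q,0),1),'rect',np.round(r[0],1),np.round(r[1],1),round(r[2],1),'box',np.round(cv2.boxPoints(r)).astype(int).tolist())
    rep('lid',lid); rep('ledge',grey&(Z>60)&(Z<78))
    rep('board',ws&(Z>6)&(Z<18)&(f.min(-1)>150)&(Y<0)&(Y>-300))
    rep('handle',ws&(f.max(-1)<70)&(Y<0)&(Y>-300)&(Z>22)&(Z<60))
    rep('blade',ws&(Z>18)&(Z<32)&(f.max(-1)>100)&(Y<0)&(Y>-300)&(hsv[...,1]<80))
    o=ws&(hsv[...,0]<20)&(hsv[...,1]>150)
    rep('dish',o&(X>550)&(Y<150)); rep('bottle',o&(Y>150))
    rep('beaker',ws&(Y<-180)&(Z>15))
```

```text
top lid 2210 med [631.5 141.9  90.1] rect [633.9 143.7] [123.9 170. ] 13.0 box [[554, 213], [593, 47], [713, 75], [675, 240]]
top ledge 66 med [569.6 129.2  69.5] rect [570.2 129.1] [ 8.5 69.4] 13.2 box [[558, 162], [574, 94], [582, 96], [566, 164]]
top board 3329 med [ 614.4 -187.    11.8] rect [ 620.4 -178.8] [150.5 270.4] 85.7 box [[480, -244], [750, -264], [761, -114], [491, -94]]
top handle 99 med [ 599.3 -155.7   33.9] rect [ 596.7 -155.9] [62.8 15.2] 2.3 box [[565, -150], [566, -165], [628, -162], [628, -147]]
top blade 223 med [ 685.3 -158.9   24.4] rect [ 680.5 -158.5] [99.7 29.3] 1.9 box [[630, -146], [631, -175], [731, -172], [730, -142]]
top dish 172 med [787.4  -2.9  19.9] rect [785.1  -1.5] [73.8 29.9] 89.3 box [[770, -38], [800, -39], [801, 35], [771, 36]]
top bottle 232 med [569.4 371.5 105.9] rect [572.9 378.3] [49.9 58.7] 72.1 box [[537, 364], [593, 346], [608, 393], [553, 411]]
top beaker 383 med [ 549.8 -422.2   69. ] rect [ 548.1 -407. ] [68.4 65.2] 88.7 box [[515, -440], [580, -442], [581, -374], [516, -372]]
scene lid 2574 med [641.6 151.3  91.4] rect [636.7 14
[... 323 characters left out ...]
5, -112], [494, -91]]
scene handle 152 med [ 599.1 -148.9   33.5] rect [ 597.1 -153.3] [20.2 83. ] 88.2 box [[555, -162], [638, -165], [639, -144], [556, -142]]
scene blade 202 med [ 688.2 -156.9   25. ] rect [ 686.8 -156.7] [96.2 27.3] 1.0 box [[639, -144], [639, -171], [735, -170], [735, -142]]
scene dish 171 med [789.9   1.4  21. ] rect [ 7.866e+02 -4.000e-01] [26.5 74.6] 0.6 box [[773, 37], [774, -38], [800, -38], [800, 37]]
scene bottle 583 med [597.8 393.4 104.5] rect [590.9 392. ] [46.  61.4] 18.8 box [[559, 414], [579, 355], [623, 370], [603, 428]]
scene beaker 516 med [ 559.3 -392.7   71. ] rect [ 553.2 -405. ] [67.3 70.3] 3.7 box [[517, -372], [522, -442], [589, -438], [584, -368]]
```

Emit:
servo_tool(
  motion=[
    [[0.807,0.712,-0.11,0,0,-0.133,0.3],[0.807,0.712,-0.11,0,0,-0.133,0.3],[0.807,0.712,-0.11,0,0,-0.133,0.3],[0.807,0.712,-0.11,0,0,-0.133,0.3],[0.807,0.712,-0.11,0,0,-0.133,0.3],[0.807,0.712,-0.11,0,0,-0.133,0.3],[0.807,0.712,-0.11,0,0,-0.133,0.3],[0.807,0.712,-0.11,0,0,-0.133,0.3],[0.807,0.712,-0.11,0,0,-0.133,0.3],[0.807,0.712,-0.11,0,0,-0.133,0.3]],
  ],
)

```text
clock: 1.1
eef_pos: [569.8, -187.1, 155.2]
eef_rot: [-3.142, 0.0, -0.039]
wrist_force: [0.4, -2.0, -0.7]
finger_gap: 65.7
finger_force: 0.0
```

Emit:
servo_tool(
  motion=[
    [[0.07,0.06,0,0,0,0,0.4],[0.07,0.06,0,0,0,0,0.4],[0.07,0.06,0,0,0,0,0.4]],
  ],
)

```text
clock: 1.4
eef_pos: [603.6, -158.2, 154.9]
eef_rot: [-3.141, 0.001, -0.037]
wrist_force: [-0.1, -0.7, -0.3]
finger_gap: 56.8
finger_force: 0.0
```

Emit:
servo_tool(
  motion=[
    [[0.005,0.005,-0.08,0,0,0,0.4],[0.005,0.005,-0.16,0,0,0,0.4],[0.005,0.005,-0.23,0,0,0,0.4],[0.005,0.005,-0.26,0,0,0,0.4],[0.005,0.005,-0.272,0,0,0,0.4],[0.005,0.005,-0.28,0,0,0,0.4],[0.005,0.005,-0.28,0,0,0,0.4]],
  ],
)

```text
clock: 2.1
eef_pos: [606.6, -156.8, 16.8]
eef_rot: [3.141, -0.002, -0.039]
wrist_force: [0.7, 0.8, 0.2]
finger_gap: 56.2
finger_force: 0.0
```

Emit:
servo_tool(
  motion=[
    [[0,0,0,0,0,0,0.9],[0,0,0,0,0,0,0.9],[0,0,0,0,0,0,0.9],[0,0,0,0,0,0,0.9],[0,0,0,0,0,0,0.9],[0,0,0,0,0,0,0.9]],
  ],
  newtons=55,
)

```text
clock: 2.7
eef_pos: [606.2, -156.4, 15.9]
eef_rot: [3.141, -0.0, -0.039]
wrist_force: [0.0, 0.3, 3.6]
finger_gap: 23.5
finger_force: 54.7
```

Emit:
servo_tool(
  motion=[
    [[0,0,0.06,0,0,0,0.9],[0,0,0.14,0,0,0,0.9],[0,0,0.24,0,0,0,0.9],[-0.07,0.1,0.26,0,0,0.02,0.9],[-0.14,0.18,0.26,0,0,0.04,0.9],[-0.2,0.26,0.26,0,0,0.06,0.9],[-0.26,0.34,0.26,0,0,0.08,0.9],[-0.32,0.42,0.26,0,0,0.086,0.9],[-0.36,0.48,0.26,0,0,0.086,0.9],[-0.38,0.5,0.26,0,0,0.086,0.9]],
  ],
)

```text
clock: 3.7
eef_pos: [413.8, 96.1, 145.7]
eef_rot: [-3.141, 0.0, 0.234]
wrist_force: [0.2, 0.0, -1.5]
finger_gap: 23.4
finger_force: 54.7
```

Emit:
servo_tool(
  motion=[
    [[0,0,-0.06,0,0,0,0.9],[0,0,-0.06,0,0,0,0.9],[0,0,-0.06,0,0,0,0.9],[0,0,-0.06,0,0,0,0.9],[0,0,-0.06,0,0,0,0.9]],
  ],
)

```text
clock: 4.2
eef_pos: [416.7, 93.3, 116.4]
eef_rot: [3.141, -0.001, 0.23]
wrist_force: [-0.1, -0.5, -1.0]
finger_gap: 23.2
finger_force: 54.7
```

Run:
```python
from h import *
s=manip.read_state();print(s['eef_pos'],s['eef_rot'],s['wrist_force'])
for n in('top','scene'):
    c=cam(n); P=pts(c); f=c['frame'].astype(int); np.savez(n+'1.npz',P=P,f=c['frame'],T=c['cam_to_world'],foc=c['f'],cx=c['cx'],cy=c['cy'])
    q=P-[578,131,75]; 
    T=np.linalg.inv(c['cam_to_world']); p=T@[520,112,100,1]; u=p[0]/p[2]*c['f']+c['cx'];v=p[1]/p[2]*c['f']+c['cy'];u,v=int(u),int(v);print(n,u,v)
    cr=c['frame'][max(0,v-60):v+60,max(0,u-80):u+80,::-1]; cv2.imwrite(f'pics/{n}1.png',cv2.resize(cr,None,fx=4,fy=4,interpolation=cv2.INTER_CUBIC)); 
    m=(f.min(-1)>100)&(P[...,2]>100)&(P[...,2]<160)&(P[...,0]>440)&(P[...,0]<600)&(P[...,1]>70)&(P[...,1]<180)
    k,l,st,_=cv2.connectedComponentsWithStats(m.astype(np.uint8))
    if k>1:
        i=1+st[1:,4].argmax();q=P[l==i];r=cv2.minAreaRect(q[:,:2].astype(np.float32));print(n,len(q),np.median(q,0),r,cv2.boxPoints(r).round(),np.percentile(q[:,2],[5,50,95]))
```

```text
[416.70666729  93.32034497 116.43850947] [ 3.14146354e+00 -1.09357990e-03  2.30355968e-01] [-0.09701076 -0.49269795 -1.0316993 ]
top 220 238
top 267 [493.28539776 112.09356475 124.76473138] ((491.7011413574219, 111.5156021118164), (93.74134826660156, 24.45280647277832), 14.244653701782227) [[443. 112.]
 [449.  88.]
 [540. 111.]
 [534. 135.]] [120.4557015  124.76473138 129.46656207]
scene 337 181
scene 237 [497.75278509 112.73140201 125.67741347] ((495.3946228027344, 112.12062072753906), (94.07675170898438, 24.17580795288086), 14.665668487548828) [[447. 112.]
 [453.  89.]
 [544. 112.]
 [538. 136.]] [123.46549981 125.67741347 129.63760532]
```

View pics/scene1.png

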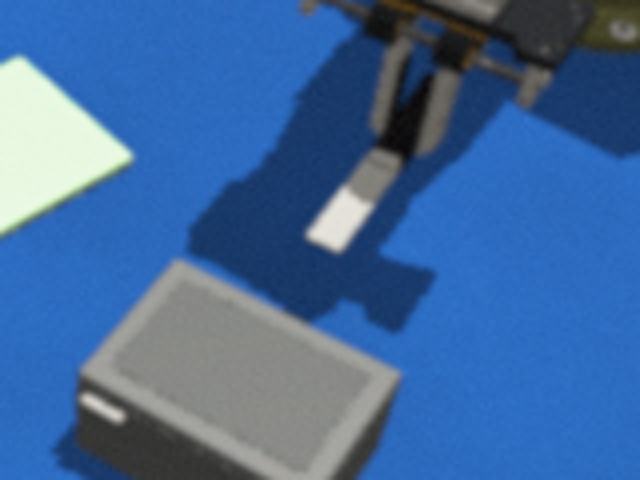

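View pics/top1.png

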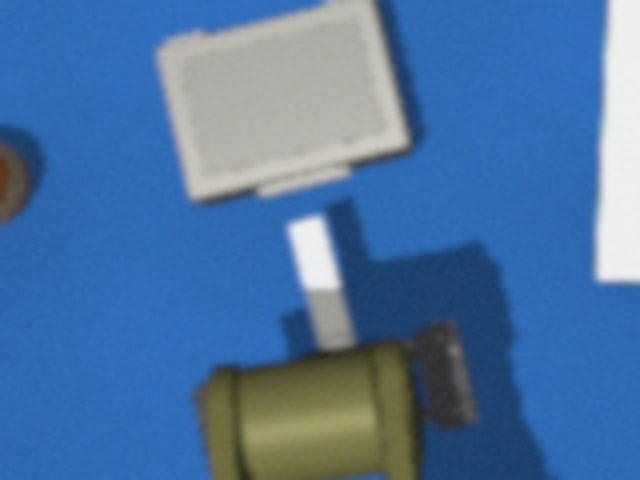

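Blade is held straight: in the top crop its end is at about (305,222) and it points at the ledge (305,180). The scene crop shows the same, with the tip at about (325,240).

Run:
```python
from h import *
for n in('top','scene'):
    d=np.load(n+'1.npz');P=d['P'];f=d['f'].astype(int)
    m=(f.min(-1)>100)&(P[...,2]>110)&(P[...,2]<140)&(P[...,0]>440)&(P[...,0]<600)&(P[...,1]>70)&(P[...,1]<180)
    q=P[m]; x=(q[:,:2]-[540,123])@[.974,.228]; print(n,len(q),np.polyfit(x,q[:,2],1),q[:,2].std())
```

```text
top 267 [-1.74226754e-02  1.23925125e+02] 2.894176140007837
scene 237 [-2.10578156e-02  1.24965042e+02] 1.844308272749634
```

Emit:
servo_tool(
  motion=[
    [[0,-0.002,-0.06,0.001,-0.005,0,0.9],[0,-0.002,-0.104,0.001,-0.005,0,0.9],[0,-0.002,-0.104,0.001,-0.005,0,0.9],[0.02,0.003,-0.104,0.001,-0.005,0,0.9],[0.04,0.008,-0.104,0.001,-0.005,0,0.9],[0.056,0.012,-0.104,0.001,-0.005,0,0.9],[0.066,0.0135,-0.104,0.001,-0.005,0,0.9],[0.076,0.016,-0.104,0.001,-0.005,0,0.9],[0.086,0.018,-0.104,0.001,-0.005,0,0.9],[0.086,0.018,-0.104,0.001,-0.005,0,0.9]],
  ],
)

```text
clock: 5.3
eef_pos: [459.6, 102.7, 63.7]
eef_rot: [3.141, -0.016, 0.231]
wrist_force: [-0.1, -0.1, -1.3]
finger_gap: 23.4
finger_force: 54.7
```

Emit:
servo_tool(
  motion=[
    [[0.014,0.003,0,0,0,0,0.9],[0.026,0.006,0,0,0,0,0.9],[0.038,0.009,0,0,0,0,0.9],[0.05,0.012,0,0,0,0,0.9],[0.05,0.012,0,0,0,0,0.9]],
  ],
)

```text
clock: 5.8
eef_pos: [484.8, 108.8, 63.6]
eef_rot: [3.141, -0.016, 0.231]
wrist_force: [0.2, 0.2, -1.1]
finger_gap: 23.7
finger_force: 54.7
```

Run:
```python
from h import *
c=cam('top'); P=pts(c); f=c['frame']; np.savez('top2.npz',P=P,f=f)
cv2.imwrite('pics/top2.png',cv2.resize(f[170:270,160:290,::-1],None,fx=5,fy=5,interpolation=cv2.INTER_CUBIC))
```

```text
(no output)
```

View pics/top2.png

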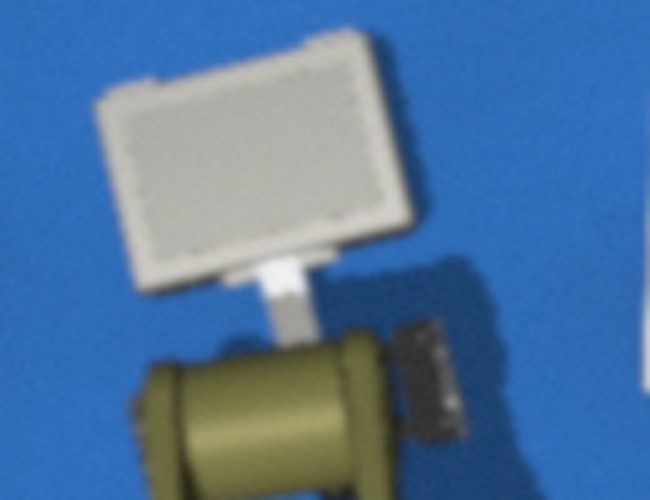

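Emit:
servo_tool(
  motion=[
    [[0.001,0,-0.009,0.0036,-0.0155,0,0.9],[0.002,0.0005,-0.018,0.0073,-0.031,0,0.9],[0.004,0.001,-0.027,0.011,-0.0465,0,0.9],[0.006,0.0014,-0.035,0.0145,-0.062,0,0.9],[0.0085,0.002,-0.043,0.018,-0.0775,0,0.9],[0.011,0.0026,-0.051,0.0218,-0.093,0,0.9],[0.011,0.0026,-0.051,0.0218,-0.093,0,0.9]],
  ],
  newtons=60,
)

```text
clock: 6.55
eef_pos: [488.3, 109.7, 37.3]
eef_rot: [3.141, -0.315, 0.231]
wrist_force: [-3.1, -0.9, -2.4]
finger_gap: 23.9
finger_force: 59.9
```

```bash
cat > lid.py <<'E'
from h import *
c=cam('scene'); P=pts(c); f=c['frame'].astype(int)
cx=np.array([.9736,.2284]); cy=np.array([-.2284,.9736]); d=P[...,:2]-[636.7,145]
x=d@cx; y=d@cy; z=P[...,2]
m=(abs(y)<75)&(abs(y)>20)&(x>-80)&(x<52)&(z>80)&((f.max(-1)-f.min(-1))<40)
p=np.polyfit(x[m],z[m],1); print('lid pts',m.sum(),'angle',np.arctan(-p[0]),p)
s=manip.read_state(); print(s['eef_pos'].round(1),s['eef_rot'].round(3),s['wrist_force'].round(1))
E
python3 lid.py
```

```text
lid pts 1591 angle 0.09704574386136638 [-9.73515509e-02  9.75824230e+01]
[488.6 109.8  37.7] [ 3.141 -0.313  0.231] [-0.5 -0.9 -3.5]
```

Emit:
servo_tool(
  motion=[
    [[0.001,0.0002,0.007,0,0,0,0.9],[0.002,0.0005,0.0145,0,0,0,0.9],[0.004,0.001,0.023,0,0,0,0.9],[0.0066,0.0016,0.0324,0,0,0,0.9],[0.0095,0.0022,0.041,0,0,0,0.9],[0.013,0.003,0.05,0,0,0,0.9],[0.013,0.003,0.05,0,0,0,0.9],[0.013,0.003,0.05,0,0,0,0.9]],
  ],
)

```text
clock: 7.4
eef_pos: [496.2, 111.5, 63.3]
eef_rot: [3.141, -0.316, 0.231]
wrist_force: [-0.4, -0.2, -3.8]
finger_gap: 23.5
finger_force: 59.9
```

```bash
python3 lid.py
```

```text
lid pts 1731 angle 0.38465296541245825 [ -0.40481806 117.36607664]
[496.  111.4  63.1] [ 3.141 -0.316  0.231] [-0.5 -0.1 -3. ]
```

Emit:
servo_tool(
  motion=[
    [[0.0078,0.0018,0.0166,0,0,0,0.9],[0.0173,0.004,0.0324,0,0,0,0.9],[0.028,0.0066,0.047,0,0,0,0.9],[0.0405,0.0095,0.061,0,0,0,0.9],[0.054,0.0127,0.073,0,0,0,0.9],[0.069,0.016,0.084,0,0,0,0.9],[0.0845,0.02,0.093,0,0,0,0.9],[0.101,0.0237,0.1006,0,0,0,0.9],[0.101,0.0237,0.1006,0,0,0,0.9]],
  ],
)

```text
clock: 8.35
eef_pos: [547.9, 123.6, 114.2]
eef_rot: [3.141, -0.318, 0.231]
wrist_force: [0.4, 1.0, -0.8]
finger_gap: 23.6
finger_force: 59.9
```

Run:
```python
from h import *
c=cam('scene'); cv2.imwrite('pics/s3.png',cv2.resize(c['frame'][120:280,220:420,::-1],None,fx=3,fy=3))
s=manip.read_state(); print(s['eef_pos'].round(1),s['eef_rot'].round(3),s['wrist_force'].round(1))
```

```text
[547.1 123.4 113.6] [ 3.141 -0.317  0.231] [-0.8  0.3 -2.3]
```

View pics/s3.png

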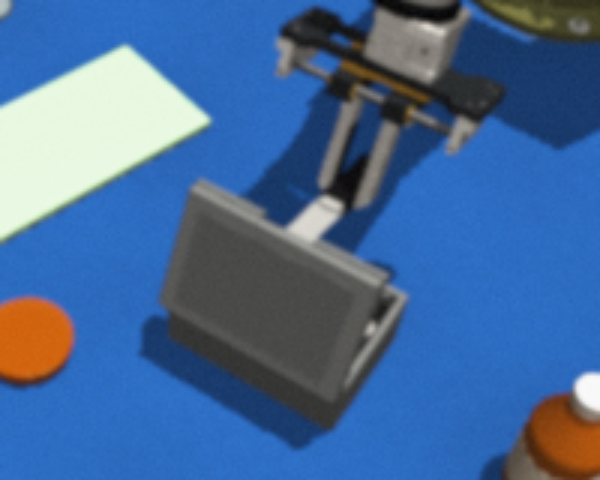

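The picture shows the lid standing at roughly 1.2 rad, around (280,290), with the blade at (315,215) pushing its underside.

Emit:
servo_tool(
  motion=[
    [[0.017,0.004,0.006,0,0,0,0.9],[0.0347,0.008,0.01,0,0,0,0.9],[0.0526,0.0123,0.0122,0,0,0,0.9],[0.0707,0.0166,0.0126,0,0,0,0.9],[0.0886,0.0208,0.011,0,0,0,0.9],[0.0886,0.0208,0.011,0,0,0,0.9],[0.0886,0.0208,0.011,0,0,0,0.9],[0.0886,0.0208,0.011,0,0,0,0.9]],
  ],
)

```text
clock: 9.2
eef_pos: [590.6, 133.6, 118.8]
eef_rot: [3.141, -0.316, 0.231]
wrist_force: [0.5, -0.3, -1.3]
finger_gap: 23.8
finger_force: 59.9
```

```bash
cat > open.py <<'E'
from h import *
c=cam('top'); P=pts(c); f=c['frame'].astype(int)
cx=np.array([.9736,.2284]); cy=np.array([-.2284,.9736]); d=P[...,:2]-[636,145]
x=d@cx; y=d@cy; z=P[...,2]
m=(abs(y)<78)&(abs(y)>25)&(x>50)&(x<130)&(z>95)&((f.max(-1)-f.min(-1))<50)
print('lid pts',m.sum(),'x',np.percentile(x[m],[2,50,98]),'z',np.percentile(z[m],[2,98]))
m&=(z<180); p=np.polyfit(z[m],x[m],1); print('angle',np.pi/2+np.arctan(p[0]))
s=manip.read_state(); print(s['eef_pos'].round(1),s['eef_rot'].round(3),s['wrist_force'].round(1))
E
python3 open.py
```

```text
lid pts 801 x [ 63.99990582  84.53701014 111.36670348] z [ 97.44352548 184.79325794]
angle 1.9843593824237915
[590.6 133.6 118.9] [ 3.141 -0.316  0.231] [ 0.3  0.5 -1.3]
```

Emit:
servo_tool(
  motion=[
    [[-0.09,-0.021,0.0,0,0,0,0.9],[-0.18,-0.042,0.02,0,0,0,0.9],[-0.27,-0.065,0.04,-0.01,0.04,0,0.9],[-0.28,-0.067,0.06,-0.0229,0.08,0,0.9],[-0.28,-0.067,0.06,-0.0229,0.098,0,0.9],[-0.28,-0.067,0.06,-0.0229,0.098,0,0.9],[-0.28,-0.067,0.06,-0.0229,0.098,0,0.9]],
  ],
)

```text
clock: 9.95
eef_pos: [450.7, 100.1, 148.5]
eef_rot: [3.141, -0.001, 0.231]
wrist_force: [-0.6, -0.6, -0.6]
finger_gap: 23.6
finger_force: 59.9
```

Emit:
servo_tool(
  motion=[
    [[0.02,-0.08,0,0,0,-0.03,0.9],[0.05,-0.17,0,0,0,-0.06,0.9],[0.1,-0.25,0,0,0,-0.086,0.9],[0.16,-0.33,0,0,0,-0.086,0.9],[0.22,-0.41,0,0,0,-0.086,0.9],[0.28,-0.48,0,0,0,-0.086,0.9],[0.311,-0.513,0,0,0,-0.086,0.9],[0.311,-0.513,0,0,0,-0.086,0.9],[0.311,-0.513,0,0,0,-0.086,0.9]],
  ],
)

```text
clock: 10.85
eef_pos: [605.8, -156.0, 148.3]
eef_rot: [3.141, 0.001, -0.039]
wrist_force: [-0.6, 1.0, -1.6]
finger_gap: 23.3
finger_force: 59.9
```

Run:
```python
from h import *
s=manip.read_state();print(s['eef_pos'],s['eef_rot'])
for n in('top','scene'):
    c=cam(n);P=pts(c);f=c['frame'].astype(int)
    m=(f.min(-1)>100)&(P[...,2]>140)&(P[...,2]<175)&(P[...,0]>640)&(P[...,0]<745)&(P[...,1]>-200)&(P[...,1]<-110)
    q=P[m];print(n,len(q),np.polyfit(q[:,0]-606,q[:,2],1),np.median(q,0))
```

```text
[ 605.76656702 -156.02880097  148.27610105] [ 3.14146611e+00  5.27238675e-04 -3.93830400e-02]
top 111 [-2.38623527e-04  1.55599296e+02] [ 711.45375411 -163.07000224  155.44733281]
scene 215 [-2.73782434e-02  1.59823529e+02] [ 690.29102159 -157.22305222  157.21761083]
```

Emit:
servo_tool(
  motion=[
    [[0,0,-0.08,0,0,0,0.9],[0,0,-0.16,0,0,0,0.9],[0,0,-0.21,0,0,0,0.9],[0,0,-0.235,0,0,0,0.9],[0,0,-0.25,0,0,0,0.9],[0,0,-0.256,0,0,0,0.9],[0,0,-0.26,0,0,0,0.9],[0,0,-0.263,0,0,0,0.9],[0,0,-0.263,0,0,0,0.9]],
  ],
)

```text
clock: 11.85
eef_pos: [606.7, -156.4, 18.0]
eef_rot: [3.141, -0.001, -0.039]
wrist_force: [0.7, 0.2, -2.0]
finger_gap: 23.4
finger_force: 59.9
```

Emit:
servo_tool(
  motion=[
    [[0,0,0,0,0,0,0.4],[0,0,0,0,0,0,0.4],[0,0,0,0,0,0,0.4],[0,0,0,0,0,0,0.4],[0,0,0,0,0,0,0.4],[0,0,0.04,0,0,0,0.4],[0,0,0.1,0,0,0,0.4],[0,0,0.18,0,0,0,0.4],[0,0,0.26,0,0,0,0.4],[0,0,0.26,0,0,0,0.4]],
  ],
)

```text
clock: 12.85
eef_pos: [608.5, -156.9, 153.6]
eef_rot: [3.139, -0.009, -0.039]
wrist_force: [0.5, -0.7, 0.5]
finger_gap: 56.5
finger_force: 0.0
```

Emit:
servo_tool(
  motion=[
    [[-0.1,0,0.1,0,0,0,0.4],[-0.2,0,0.1,0,0,0,0.4],[-0.3,0,0.1,0,0,0,0.4],[-0.3,0,0.1,0,0,0,0.4],[-0.3,0,0.1,0,0,0,0.4],[-0.3,0,0.1,0,0,0,0.4]],
  ],
)

```text
clock: 13.45
eef_pos: [457.0, -156.4, 197.5]
eef_rot: [3.141, -0.001, -0.039]
wrist_force: [0.2, -1.1, 0.3]
finger_gap: 56.4
finger_force: 0.0
```

```bash
python3 open.py
python3 - <<'E'
from h import *
c=cam('scene'); cv2.imwrite('pics/s4.png',c['frame'][...,::-1])
E
```

```text
lid pts 794 x [ 64.29139343  84.86832517 111.46326623] z [ 98.04406376 185.04079819]
angle 1.988553792367492
[ 457.2 -156.4  197.3] [ 3.141 -0.    -0.039] [ 0.1  0.7 -0.5]
```

View pics/s4.png

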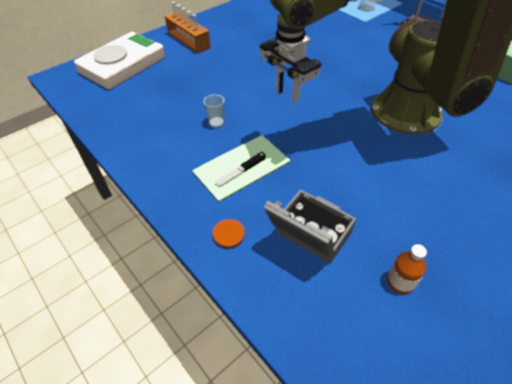

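The picture shows the lid fully open at (300,225), the spatula flat on the board at (242,170), the glassware where it was and the gripper clear.

```bash
python3 -c "
from cell import manip
print(manip.sign_off())"
```

```text
the job is handed in; nothing more can be done
None
```

The lid was levered off its catch with the spatula and swung fully open (about 1.9 rad). The spatula is back flat on the green board and released, the glassware looks untouched, and the job was handed in at about 13.5 s; sign-off returned no verdict.

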